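# Turn the stock sign of the empty linen-closet crate

### The job

Three slatted wooden crates stand side by side on the linen-closet counter, each with a swivel sign in front of it whose solid-disc face (in stock) looks away from the crate. One crate is empty: turn its sign half a turn, either way round, so that its open-ring face (restock) looks away from the crate instead, and leave it standing square with its foot. Do not turn the other two signs.

Things in the scene. Friction and masses are not known exactly. Their poses are not given: they have to be found in the camera images.
- sign (a joint): sign at the empty crate: upright plate 130 wide, 80 high, 10 mm thick, 85 to 165 mm above the counter, on a post at its middle; 54 mm relief on each face, disc or ring, 3.5 mm proud. Angle in rad, anticlockwise from above; 0: plate along the stand's y, disc to the stand's +x; pi or -pi: ring to +x. Starts within 0.15 of 0, no stops for nearly a full turn either way, friction (under 1 N at its end) holds it
- sign_stand: its fixed stand: foot 60 x 100 x 12 mm, 10 mm post. Origin: under the foot's centre, at counter height, on the sign's turning axis; z up, x across the foot, away from the crate, y along it. Crate 90 mm high, 70 to 115 mm behind the axis; next stand 170 mm or more off; nothing but signs above 115 mm within 150 mm of the axis; a tin 30 mm high beside the foot
- sign_candles (a joint): swivel sign of the same build in front of the crate of four pillar candles, its disc face away from that crate. Not to be turned: its angle in rad about the upright post, 0 = square with its own foot; starts within 0.15 of 0
- sign_jars (a joint): swivel sign of the same build in front of the crate of nine small glass jars, its disc face away from that crate. Not to be turned: its angle in rad about the upright post, 0 = square with its own foot; starts within 0.15 of 0
Things that resemble listed ones, but are neither listed nor needed, are in the scene too. Leave any blue or red look-alike of the part that bears sign_candles alone.

How it is judged:
By the outcome, as a careful person would: the job done as asked, in the order asked, and still so for the second after the job is handed in, with the robot touching nothing.
It also fails if it takes over 35 s, if anything falls off the work surface, if the arm or the gripper's body presses on something with over 40 N, if the wrist force passes 120 N, or if a joint passes its speed limit or range.

### The arm

A 7-joint arm with a two-finger parallel gripper is mounted at the origin on the work surface. World frame = base frame: x ahead of the robot, y to its left, z up, the work surface at z = 0. Lengths are in m, angles in rad, forces in N, time in s.
With the tool pointing down it reaches from about 0.4 to 0.85 m from the base axis. Payload 10.4 kg.
Tool frame: the origin (TCP) lies between the finger pads; the fingertips stand 19 mm ahead of it and the grasp point (between the pads) is the TCP; z points along the fingers, y is the direction in which the jaws open and shut (so a half turn about z gives the same grasp; the last joint's range is limited). The gripper opens to 85 mm and grips with 20 to 120 N. Pads are 22 mm wide; open, the fingers measure 114 mm over their backs; the gripper's body (76 mm by 85 mm) begins 54 mm behind the grasp point. The pads swing forward as they close: fully open they stand 13 mm farther back than shut.
Start: joints at [1.168, 0.332, -0.065, 1.46, 0.022, 1.35, -0.088], TCP at [0.232, -0.58, 0.25] pointing down, gripper open.
Joint ranges: [-2.6, 2.6], [-0.5, 2.12], [-1.47, 1.34], [0.16, 2.42], [-1.27, 4.41], [0.06, 2.06], [-2.6, 2.6]. Speed limits (rad/s): [2.22, 2.22, 2.79, 2.79, 3.14, 3.14, 3.14].

### API

Orientations are given as a unit quaternion [x, y, z, w].
In Python, from workcell import manip gives the robot as it stands.
- The arm moves only by the shell command python3 -m jog 'ROWS' [FORCE]. ROWS is JSON, a list of rows, each an object with "offset": the shift along the tool's x, y, z as a fraction of full scale, a list of three; "rotation": the turn, a rotation vector about the tool's x, y, z as a fraction of full scale, a list of three; "fingers": the opening, from -1 (shut) to 1 (fully open), so that 0 is half open. A call has 1 to 8 rows; each row shifts and turns the commanded pose from where the row before left it, along the tool's axes as they then stand; what a row does not reach is not made up. Full scale, the value 1, is 0.15 m for a shift and 2 rad for a turn. A row lasts 1/8 s, in which the tool goes at most 62.5 mm and 10.7 degrees, less where a joint would pass 70% of its speed; a pose out of reach is approached as far as the arm can. A call with a number of a shift or a turn outside -1 to 1 is refused whole. A call with a gripper value outside its range is refused whole. The fingers move at their own pace and stop on an object; FORCE is the grip in N (left out, the last holds). Time passes only in rows, so rows that do not move let the fingers close. It gives the time, the measured TCP pose, the force and the opening at its end, in the units of the state.
- manip.get_obs(): the state, without advancing time (a new reading comes with each control period).
- manip.camera(name): name is "scene" or "side" or "wrist"; returns the picture (384x512x3 uint8, red, green, blue); there is no depth.
- manip.camera_info(name): a dict with "mtx" (3x3 intrinsics, pixels), "xyz" and "rotation" of the camera in the world. Camera axes: x right, y down, z forward; pixel columns grow to the right and rows downward; lengths in m; the calibration is good to about 2 mm. A picture is of the moment at which its call begins: read the wrist's pose just before it. camera_info takes no time and is no camera call; for the wrist camera it gives the pose at the moment of the call.
- manip.hand_in(): hands the job in, once; it reports no verdict.
Trained networks look in the newest picture that a camera, given by its name, has taken for a name from the list of things; names that differ only in an ending like _2 or _b are one class to them, and where a whole thing is asked for, a point or a joint stands for the part that bears it (a point fixed in the world has none). Each returns a list of dicts, best first, with "conf" (0 to 1); they miss things now and then, are a little off and sometimes report something else, mostly with a low value. They report only what shows in the picture. A call takes as long as a camera call. They do not tell look-alikes from the thing itself.
- manip.recognise(camera, query): "bbox" ([left, top, right, bottom] in pixels, round what is visible of it).
The state is a dict: "clock": time; "joint_pos": joint angles; "joint_velocities": joint speeds; "tau": joint torques, N m; "position": TCP position; "ee_rot": TCP orientation; "ft_force": force on the tool from outside, world axes, zero at the start; "torque": the same for the moment, N m; "grip_width": opening from 0.0 (shut) to 1.0 (fully open).
Only numpy, scipy, OpenCV 4.12 (cv2) and the standard library are available. Lean on these libraries where they do the work, as an engineer would, in place of code of your own. Each camera call takes 0.05 s, during which the arm holds its last target. There are 200 camera calls.

## Working session

There is one attempt and no reset: what is moved stays moved. The work goes in short steps, Python scripts to look and compute and a shell command to move; the robot and the scene stay as the last step left them, time stands still between calls to the robot, and variables do not carry over. Pictures are saved under pics/ and viewed, about 8 in all and at most 12, crops included, and the job is handed in when it is done.

```bash
mkdir -p pics; cat > h.py <<'E'
import numpy as np, cv2
from workcell import manip
def snap(c,f):
    im=manip.camera(c); cv2.imwrite('pics/'+f,im[:,:,::-1]); return im
def ray(c,u,v):
    i=manip.camera_info(c); M=np.array(i['mtx']); R=np.array(i['rotation'])
    if R.shape!=(3,3):
        from scipy.spatial.transform import Rotation as Q; R=Q.from_quat(R).as_matrix()
    return np.array(i['xyz']),R@np.linalg.solve(M,[u,v,1])
def atz(c,u,v,z):
    o,d=ray(c,u,v); return o+d*(z-o[2])/d[2]
def proj(c,p):
    i=manip.camera_info(c); M=np.array(i['mtx']); R=np.array(i['rotation'])
    if R.shape!=(3,3):
        from scipy.spatial.transform import Rotation as Q; R=Q.from_quat(R).as_matrix()
    q=M@(R.T@(np.array(p)-i['xyz'])); return q[:2]/q[2]
E
python3 - <<'E'
from h import *
np.set_printoptions(precision=3,suppress=True)
a=snap('scene','s.png'); b=snap('side','d.png')
cv2.imwrite('pics/both.png',cv2.resize(np.vstack([a,b]),(400,600))[:,:,::-1])
for c in('scene','side'):
    i=manip.camera_info(c); print(c,i)
    for q in('sign','sign_stand'): print(q,[(np.round(r['bbox']).tolist(),round(r['conf'],2)) for r in manip.recognise(c,q)])
print(manip.get_obs())
E
```

```text
scene {'mtx': array([[351.403,   0.   , 259.176],
       [  0.   , 351.403, 198.415],
       [  0.   ,   0.   ,   1.   ]]), 'xyz': array([ 0.977, -0.454,  0.598]), 'rotation': array([ 0.872,  0.283, -0.121, -0.382])}
sign [([95.0, 209.0, 168.0, 290.0], 0.61)]
sign_stand [([94.0, 210.0, 184.0, 316.0], 0.83)]
side {'mtx': array([[376.447,   0.   , 256.998],
       [  0.   , 376.447, 189.708],
       [  0.   ,   0.   ,   1.   ]]), 'xyz': array([ 0.462, -0.443,  0.618]), 'rotation': array([ 0.928, -0.129,  0.057, -0.346])}
sign [([275.0, 261.0, 325.0, 375.0], 0.67)]
sign_stand [([267.0, 263.0, 323.0, 380.0], 0.85)]
{'clock': 0.3, 'joint_pos': array([ 1.168,  0.332, -0.065,  1.46 ,  0.022,  1.35 , -0.088]), 'joint_velocities': array([ 0.001, -0.004,  0.002, -0.003, -0.   , -0.   , -0.   ]), 'tau': array([ -0.002, -62.455,   0.048, -39.126,   0.016,   0.006,  -0.   ]), 'position': array([ 0.232, -0.58 ,  0.25 ]), 'ee_rot': array([ 0.982,  0.189, -0.   , -0.   ]), 'ft_force': array([-0.261,  0.164, -0.667]), 'torque': array([-0.004, -0.036, -0.014]), 'grip_width': 0.9973317271811336}
```

View pics/s.png

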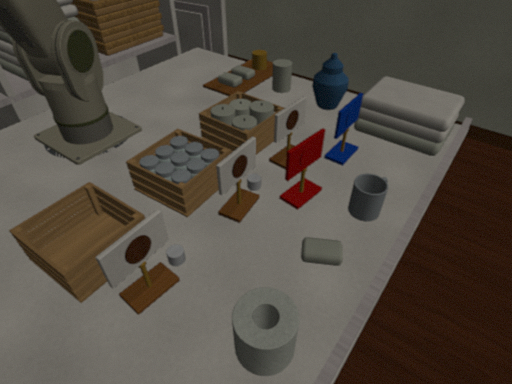

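View pics/d.png

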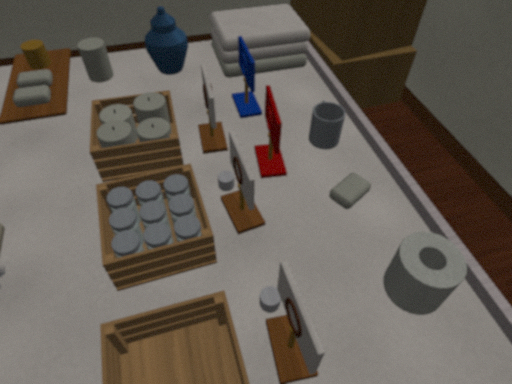

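The empty crate is the near-left one (scene ~(80,235), side ~(170,345)). Its sign is the white plate at scene (136,250) / side (300,320). The other white signs stand at the jars (scene (238,165)) and candles (290,120); the red and blue ones are look-alikes. I'll check this in a crop and measure it.

```bash
python3 - <<'E'
from h import *
a=cv2.imread('pics/s.png')[170:330,0:220]; b=cv2.imread('pics/d.png')[224:384,220:380]
cv2.imwrite('pics/crop.png',np.hstack([cv2.resize(a,None,fx=2.1,fy=2.1,interpolation=2),cv2.resize(b,None,fx=2.1,fy=2.1,interpolation=2)]))
E
```

```text
(no output)
```

View pics/crop.png

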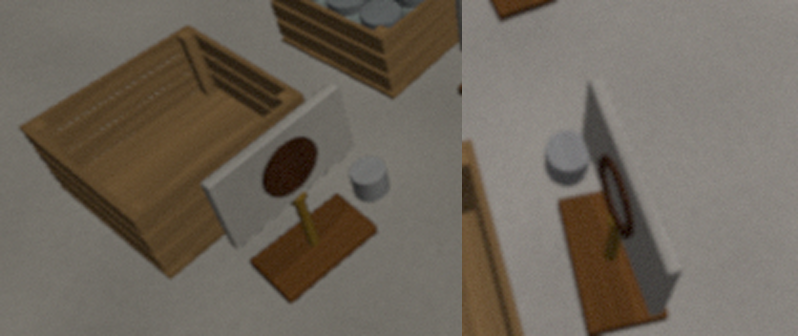

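The crop shows an empty crate. Its sign has the disc on the scene-camera side and the ring towards the crate, so this is the one to turn. Next I'll work out its pose from the corners.

```bash
python3 - <<'E'
from h import *
np.set_printoptions(precision=3,suppress=True)
F=[atz('scene',*p,.012) for p in [(119.5,294.3),(164.3,263.3),(179.5,279.5),(138.6,311.9)]]
print(np.array(F),np.mean(F,0))
for i in range(4): print(np.linalg.norm(F[i]-F[i-1]))
d=F[1]-F[0]+F[2]-F[3]; print('foot y dir',np.degrees(np.arctan2(d[1],d[0])))
print('side foot',[atz('side',*p,.012)[:2] for p in [(266.2,318.3),(280,382),(316.7,374.5)]])
for c,ps in(('scene',[(96.7,258.6),(159.5,211.4)]),('side',[(281.9,262.1),(323.8,351.6)])):
    P=[atz(c,*p,.165) for p in ps]; d=P[0]-P[1]
    print(c,P,np.mean(P,0),np.linalg.norm(d),np.degrees(np.arctan2(d[1],d[0])))
# jars sign tin & next stand
print('jars foot',atz('scene',240,205,.012),'tin',atz('scene',176,246,.03), 'plate jars top',atz('scene',220,172,.165),atz('scene',256,143,.165))
print('crate corner',atz('scene',143,217,.09),atz('scene',80,290,0))
o=manip.get_obs();print(o['position'])
from scipy.spatial.transform import Rotation as Q
print(Q.from_quat(o['ee_rot']).as_matrix())
E
```

```text
[[ 0.552 -0.31   0.012]
 [ 0.567 -0.21   0.012]
 [ 0.62  -0.22   0.012]
 [ 0.61  -0.313  0.012]] [ 0.587 -0.263  0.012]
0.057952999898015556
0.10095813820548599
0.05406268661428092
0.09374107871628568
foot y dir 82.63885240762062
side foot [array([ 0.555, -0.213]), array([ 0.546, -0.311]), array([ 0.602, -0.316])]
scene [array([ 0.584, -0.328,  0.165]), array([ 0.584, -0.201,  0.165])] [ 0.584 -0.265  0.165] 0.12678487433766145 -90.21758195371491
side [array([ 0.575, -0.202,  0.165]), array([ 0.584, -0.327,  0.165])] [ 0.58  -0.265  0.165] 0.12575165896990462 94.10329152270259
jars foot [0.586 0.017 0.012] tin [ 0.566 -0.173  0.03 ] plate jars top [ 0.598 -0.055  0.165] [0.595 0.069 0.165]
crate corner [ 0.502 -0.188  0.09 ] [ 0.473 -0.346 -0.   ]
[ 0.232 -0.58   0.25 ]
[[ 0.929  0.371 -0.   ]
 [ 0.371 -0.929  0.   ]
 [ 0.    -0.    -1.   ]]
```

```bash
python3 -m jog '[{"offset":[0.369,-0.136,-0.05],"rotation":[0,0,0],"fingers":1},{"offset":[0.369,-0.136,-0.05],"rotation":[0,0,0],"fingers":1},{"offset":[0.369,-0.136,-0.05],"rotation":[0,0,0],"fingers":1},{"offset":[0.369,-0.136,-0.05],"rotation":[0,0,0],"fingers":1},{"offset":[0.369,-0.136,-0.05],"rotation":[0,0,0],"fingers":1},{"offset":[0.369,-0.136,-0.05],"rotation":[0,0,0],"fingers":1},{"offset":[0.369,-0.136,-0.05],"rotation":[0,0,0],"fingers":1},{"offset":[0.369,-0.136,-0.05],"rotation":[0,0,0],"fingers":1}]' 30
python3 -m jog '[{"offset":[0,0,0],"rotation":[0,0,-0.089],"fingers":1},{"offset":[0,0,0],"rotation":[0,0,-0.089],"fingers":1},{"offset":[0,0,0],"rotation":[0,0,-0.089],"fingers":1},{"offset":[0,0,0],"rotation":[0,0,-0.089],"fingers":1},{"offset":[0,0,0],"rotation":[0,0,-0.089],"fingers":1},{"offset":[0,0,0],"rotation":[0,0,-0.089],"fingers":1},{"offset":[0,0,0],"rotation":[0,0,-0.089],"fingers":1},{"offset":[0,0,0],"rotation":[0,0,0],"fingers":1}]'
cat > st.py <<'E'
from h import *
from scipy.spatial.transform import Rotation as Q
np.set_printoptions(precision=4,suppress=True)
o=manip.get_obs(); R=Q.from_quat(o['ee_rot']).as_matrix()
print(o['clock'],o['position'],'y az',np.degrees(np.arctan2(R[1,1],R[0,1])),'z',R[:,2],'F',o['ft_force'],o['torque'],'g',o['grip_width'],'q',o['joint_pos'])
E
python3 st.py
python3 -c "
from h import *
a=snap('wrist','w1.png');i=manip.camera_info('wrist');print(i)
print(proj('wrist',[.583,-.264,.165]))"
```

```text
clock: 1.3
position: [0.5836, -0.2635, 0.3107]
ee_rot: [0.982, 0.189, 0.0, 0.0]
ft_force: [0.8, -0.4, -0.7]
grip_width: 0.997
clock: 2.3
position: [0.5824, -0.2648, 0.3102]
ee_rot: [0.688, 0.726, 0.0, -0.0]
ft_force: [-0.2, 0.0, 1.0]
grip_width: 0.997
2.3 [ 0.5824 -0.2648  0.3102] y az 3.0839449544335924 z [-0.0001  0.0002 -1.    ] F [-0.1679  0.008   0.9699] [ 0.0568  0.0249 -0.0505] g 0.9974940019506252 q [ 0.7147  0.3859 -0.4952  1.3008  0.1802  1.4988  0.2914]
{'mtx': array([[343.66001703,   0.        , 252.33407845],
       [  0.        , 343.66001703, 197.29890232],
       [  0.        ,   0.        ,   1.        ]]), 'xyz': array([ 0.57894159, -0.19364052,  0.4344759 ]), 'rotation': array([0.989511  , 0.02457342, 0.00366573, 0.14230495])}
[252.93651251 187.02715361]
```

View pics/w1.png

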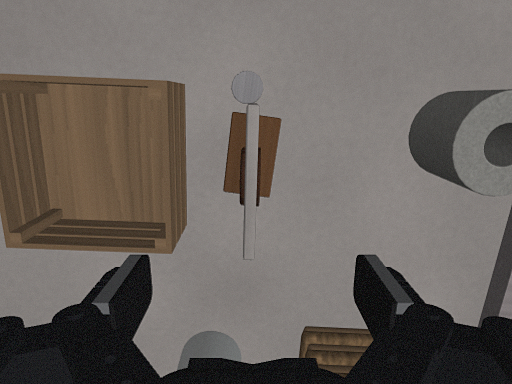

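The wrist view confirms the empty crate on the left. The plate runs from (252,105) to (249,259) and the foot corners are about (233,112), (281,118), (270,197) and (224,191). I'll refine these by segmentation.

```bash
cat > w.py <<'E'
from h import *
import sys
np.set_printoptions(precision=4,suppress=True)
def line(pts,z):
    P=np.array([atz('wrist',u,v,z)[:2] for u,v in pts]); d=cv2.fitLine(P.astype(np.float32),cv2.DIST_HUBER,0,.001,.001).ravel()
    return d, np.degrees(np.arctan2(d[1],d[0]))%180, P.mean(0)
def measure(im,box):
    x0,y0,x1,y1=box
    hsv=cv2.cvtColor(im,cv2.COLOR_RGB2HSV); print('plate px',hsv[230,250],'bg',hsv[230,220],'foot',hsv[140,270])
    return hsv
E
python3 - <<'E'
from w import *
im=cv2.imread('pics/w1.png')[:,:,::-1].copy(); hsv=measure(im,(200,90,300,270))
g=im.astype(int)
print(g[230,235:265].mean(1).round().astype(int), g[150,220:300].tolist()[::6])
# foot right/left edges by colour (brown: r-b large)
d=g[:,:,0]-g[:,:,2]
m=np.zeros(d.shape,np.uint8); m[100:210,215:300]=(d[100:210,215:300]>25)*255
L=[(np.flatnonzero(m[r])[0]-.5,r) for r in range(120,185)]; Rr=[(np.flatnonzero(m[r])[-1]+.5,r) for r in range(125,190)]
for n,p in(('L',L),('R',Rr)): print(n,line(p,.012)[1:])
q=g.mean(2); 
rows=range(110,255); M=[]
for r in rows:
    c=np.flatnonzero(q[r,235:268]>q[230,249]-15)
    if len(c): M.append((c.mean()+235,r))
print(line(M,.165)[1:],len(M))
E
```

```text
plate px [ 11  15 134] bg [ 11  15 135] foot [ 13 126  91]
[134 135 135 131 134 133 135 137 106  85 118 129 126 125 132 130 130 134
 137 139 113 139 132 134 135 133 131 133 134 134] [[129, 125, 120], [132, 129, 126], [86, 60, 38], [83, 60, 44], [49, 35, 30], [137, 134, 129], [148, 144, 143], [88, 62, 37], [91, 67, 45], [88, 62, 41], [138, 134, 130], [136, 131, 127], [131, 124, 124], [135, 130, 127]]
L (np.float32(85.405334), array([ 0.5515, -0.2613]))
R (np.float32(85.3708), array([ 0.6108, -0.2646]))
(np.float32(92.51999), array([ 0.5819, -0.2611])) 145
```

```bash
python3 -m jog '[{"offset":[0,0,0.35],"rotation":[0,0,0],"fingers":1},{"offset":[0,0,0.35],"rotation":[0,0,0],"fingers":1},{"offset":[0,0,0.25],"rotation":[0,0,0],"fingers":1},{"offset":[0,0,0.12],"rotation":[0,0,0],"fingers":1},{"offset":[0,0,0],"rotation":[0,0,0],"fingers":-1},{"offset":[0,0,0],"rotation":[0,0,0],"fingers":-1},{"offset":[0,0,0],"rotation":[0,0,0],"fingers":-1},{"offset":[0,0,0],"rotation":[0,0,0],"fingers":-1}]' 30; python3 st.py
python3 -m jog '[{"offset":[0,0,0],"rotation":[0,0,0],"fingers":-1},{"offset":[0,0,0],"rotation":[0,0,0],"fingers":-1},{"offset":[0,0,0],"rotation":[0,0,0],"fingers":-1},{"offset":[0,0,0],"rotation":[0,0,0],"fingers":-1}]' 30; python3 st.py
```

```text
clock: 3.35
position: [0.5804, -0.2656, 0.1512]
ee_rot: [0.688, 0.726, -0.002, -0.001]
ft_force: [-10.5, 4.6, 12.8]
grip_width: 0.197
3.35 [ 0.5804 -0.2656  0.1512] y az 3.071007753851958 z [-0.0045 -0.0012 -1.    ] F [-10.4834   4.5848  12.788 ] [1.0644 1.6948 0.0429] g 0.19652855969412014 q [ 0.7168  0.4757 -0.4782  1.5198  0.2302  1.2059  0.2543]
clock: 3.85
position: [0.5805, -0.2656, 0.1512]
ee_rot: [0.688, 0.726, -0.002, -0.001]
ft_force: [-15.4, 1.7, 12.8]
grip_width: 0.196
3.85 [ 0.5805 -0.2656  0.1512] y az 3.066121267474463 z [-0.0038 -0.0011 -1.    ] F [-15.4167   1.7455  12.8254] [0.3312 3.0601 0.0759] g 0.1963544487647552 q [ 0.7169  0.4755 -0.4783  1.5201  0.2299  1.2051  0.2543]
```

```bash
python3 -m jog '[{"offset":[0,-0.012,-0.007],"rotation":[0,0,0],"fingers":-1},{"offset":[0,0,0],"rotation":[0,0,0],"fingers":-1},{"offset":[0,0,0],"rotation":[0,0,-0.09],"fingers":-1},{"offset":[0,0,0],"rotation":[0,0,-0.09],"fingers":-1},{"offset":[0,0,0],"rotation":[0,0,-0.09],"fingers":-1},{"offset":[0,0,0],"rotation":[0,0,-0.09],"fingers":-1},{"offset":[0,0,0],"rotation":[0,0,0],"fingers":-1}]'; python3 st.py
```

```text
clock: 4.72
position: [0.5813, -0.2654, 0.1513]
ee_rot: [0.388, 0.922, 0.0, 0.001]
ft_force: [1.8, -4.4, -0.7]
grip_width: 0.191
4.725 [ 0.5813 -0.2654  0.1513] y az 44.31593963363996 z [ 0.0018 -0.0006 -1.    ] F [ 1.8126 -4.4499 -0.7301] [-0.6925 -0.4425  0.0456] g 0.19100245065892113 q [ 0.8095  0.5006 -0.6063  1.5171  0.2962  1.2148  0.931 ]
```

```bash
python3 -m jog '[{"offset":[0,0,0],"rotation":[0,0,-0.09],"fingers":-1},{"offset":[0,0,0],"rotation":[0,0,-0.09],"fingers":-1},{"offset":[0,0,0],"rotation":[0,0,-0.09],"fingers":-1},{"offset":[0,0,0],"rotation":[0,0,-0.09],"fingers":-1},{"offset":[0,0,0],"rotation":[0,0,-0.01],"fingers":-1},{"offset":[0,0,0],"rotation":[0,0,0],"fingers":-1}]'; python3 st.py
```

```text
clock: 5.48
position: [0.5821, -0.2645, 0.1513]
ee_rot: [0.03, 1.0, 0.0, 0.002]
ft_force: [6.0, -0.5, -2.5]
grip_width: 0.192
5.475 [ 0.5821 -0.2645  0.1513] y az 86.56247816327038 z [ 0.0033  0.0001 -1.    ] F [ 6.016  -0.5175 -2.5179] [-0.3511 -1.2917  0.0583] g 0.19180792118200532 q [ 0.8991  0.537  -0.7394  1.5118  0.3729  1.2347  1.6181]
```

```bash
python3 -m jog '[{"offset":[0,0,0],"rotation":[0,0,0],"fingers":1},{"offset":[0,0,0],"rotation":[0,0,0],"fingers":1},{"offset":[0,0,0],"rotation":[0,0,0],"fingers":1},{"offset":[0,0,-0.25],"rotation":[0,0,0],"fingers":1},{"offset":[0,0,-0.25],"rotation":[0,0,0],"fingers":1},{"offset":[0,0,-0.1],"rotation":[0,0,0],"fingers":1}]'
python3 -m jog '[{"offset":[0,0,0],"rotation":[0,0,0.09],"fingers":1},{"offset":[0,0,0],"rotation":[0,0,0.09],"fingers":1},{"offset":[0,0,0],"rotation":[0,0,0.09],"fingers":1},{"offset":[0,0,0],"rotation":[0,0,0.09],"fingers":1},{"offset":[0,0,0],"rotation":[0,0,0.09],"fingers":1},{"offset":[0,0,0],"rotation":[0,0,0.09],"fingers":1},{"offset":[0,0,0],"rotation":[0,0,0.09],"fingers":1},{"offset":[0,0,0],"rotation":[0,0,0.09],"fingers":1}]'
python3 -m jog '[{"offset":[0,0,0],"rotation":[0,0,0.09],"fingers":1},{"offset":[0,0,0],"rotation":[0,0,0.09],"fingers":1},{"offset":[0,0,0],"rotation":[0,0,0.09],"fingers":1},{"offset":[0,0,0],"rotation":[0,0,0.09],"fingers":1},{"offset":[0,0,0],"rotation":[0,0,0.09],"fingers":1},{"offset":[0,0,0],"rotation":[0,0,0.09],"fingers":1},{"offset":[0,0,0],"rotation":[0,0,0.09],"fingers":1},{"offset":[0,0,0],"rotation":[0,0,0.09],"fingers":1}]'
python3 -m jog '[{"offset":[0,0,0],"rotation":[0,0,0.09],"fingers":1},{"offset":[0,0,0],"rotation":[0,0,0.04],"fingers":1},{"offset":[0,0,0],"rotation":[0,0,0],"fingers":1}]'
python3 st.py
python3 -c "
from h import *
snap('wrist','w2.png')"
```

```text
clock: 6.22
position: [0.5814, -0.2648, 0.2432]
ee_rot: [0.028, 1.0, -0.001, 0.001]
ft_force: [0.2, -0.5, -0.3]
grip_width: 0.997
clock: 7.22
position: [0.5803, -0.2648, 0.24]
ee_rot: [0.682, 0.731, -0.0, -0.001]
ft_force: [0.1, 0.1, 0.0]
grip_width: 0.999
clock: 8.22
position: [0.5803, -0.2648, 0.24]
ee_rot: [0.995, 0.099, -0.001, -0.0]
ft_force: [-0.3, 0.3, 0.3]
grip_width: 1.003
clock: 8.6
position: [0.5804, -0.2647, 0.2401]
ee_rot: [1.0, -0.027, -0.001, -0.0]
ft_force: [0.4, -0.5, 0.2]
grip_width: 0.999
8.6 [ 0.5804 -0.2647  0.2401] y az -93.08926961289833 z [-0.0011  0.0002 -1.    ] F [ 0.3952 -0.4781  0.2324] [-0.0196  0.0372  0.0002] g 0.9986418863136847 q [ 0.5577  0.3802 -0.266   1.4266  0.1003  1.3492 -1.3371]
```

View pics/w2.png

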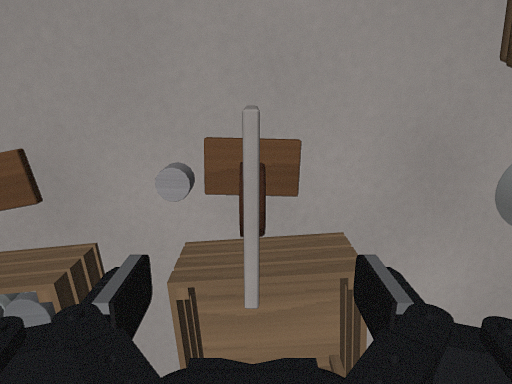

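The plate stands edge-on at a right angle to the foot, centred between the fingers. I'll re-grasp here and measure the foot direction again from this picture.

```bash
python3 - <<'E'
from w import *
im=cv2.imread('pics/w2.png')[:,:,::-1].astype(int); d=im[:,:,0]-im[:,:,2]
m=np.zeros(d.shape,bool); m[125:210,198:312]=d[125:210,198:312]>25
cs=list(range(210,236))+list(range(272,296))
T=[(c,np.flatnonzero(m[:,c])[0]-.5) for c in cs]; B=[(c,np.flatnonzero(m[:,c])[-1]+.5) for c in cs]
for n,p in(('T',T),('B',B)): print(n,line(p,.012)[1:])
rs=range(142,192)
for n,p in(('L',[(np.flatnonzero(m[r])[0]-.5,r) for r in rs]),('R',[(np.flatnonzero(m[r])[-1]+.5,r) for r in rs])): print(n,line(p,.012)[1:])
E
python3 -m jog '[{"offset":[0,0,0.35],"rotation":[0,0,0],"fingers":1},{"offset":[0,0,0.24],"rotation":[0,0,0],"fingers":1},{"offset":[0,0,0],"rotation":[0,0,0],"fingers":1},{"offset":[0,0,0],"rotation":[0,0,0],"fingers":-1},{"offset":[0,0,0],"rotation":[0,0,0],"fingers":-1},{"offset":[0,0,0],"rotation":[0,0,0],"fingers":-1},{"offset":[0,0,0],"rotation":[0,0,0],"fingers":-1},{"offset":[0,0,0],"rotation":[0,0,0],"fingers":-1}]' 30; python3 st.py
```

```text
T (np.float32(86.020355), array([ 0.6117, -0.2661]))
B (np.float32(85.22288), array([ 0.5521, -0.2629]))
L (np.float32(176.31865), array([ 0.5847, -0.2148]))
R (np.float32(175.49734), array([ 0.5794, -0.3133]))
clock: 9.65
position: [0.581, -0.2645, 0.1533]
ee_rot: [1.0, -0.027, 0.0, -0.0]
ft_force: [-2.5, 2.0, 4.8]
grip_width: 0.193
9.65 [ 0.581  -0.2645  0.1533] y az -93.086331034552 z [ 0.001  0.    -1.   ] F [-2.4852  1.9829  4.7515] [ 0.598   0.3267 -0.0122] g 0.19266279171514245 q [ 0.5571  0.4404 -0.2631  1.5313  0.1196  1.1849 -1.3517]
```

```bash
python3 -m jog '[{"offset":[0,0,0],"rotation":[0,0,-0.086],"fingers":-1},{"offset":[0,0,0],"rotation":[0,0,-0.086],"fingers":-1},{"offset":[0,0,0],"rotation":[0,0,-0.086],"fingers":-1},{"offset":[0,0,0],"rotation":[0,0,-0.086],"fingers":-1},{"offset":[0,0,0],"rotation":[0,0,0],"fingers":-1}]'; python3 st.py
python3 -m jog '[{"offset":[0,0,0],"rotation":[0,0,-0.086],"fingers":-1},{"offset":[0,0,0],"rotation":[0,0,-0.086],"fingers":-1},{"offset":[0,0,0],"rotation":[0,0,-0.086],"fingers":-1},{"offset":[0,0,0],"rotation":[0,0,-0.086],"fingers":-1},{"offset":[0,0,0],"rotation":[0,0,-0.086],"fingers":-1},{"offset":[0,0,0],"rotation":[0,0,0],"fingers":-1},{"offset":[0,0,0],"rotation":[0,0,0],"fingers":-1}]'; python3 st.py
```

```text
clock: 10.28
position: [0.5813, -0.2641, 0.1532]
ee_rot: [0.95, 0.313, 0.001, -0.0]
ft_force: [-0.3, 3.1, 5.5]
grip_width: 0.187
10.275 [ 0.5813 -0.2641  0.1532] y az -53.49996375037781 z [ 0.0014  0.0006 -1.    ] F [-0.3333  3.1036  5.508 ] [0.7069 0.1959 0.0025] g 0.18749200798611287 q [ 0.6445  0.455  -0.3801  1.5258  0.1753  1.1935 -0.6987]
clock: 11.15
position: [0.5813, -0.2636, 0.1533]
ee_rot: [0.733, 0.68, 0.001, -0.0]
ft_force: [-1.4, 4.7, 6.4]
grip_width: 0.196
11.15 [ 0.5813 -0.2636  0.1533] y az -4.34076074586447 z [ 0.001  0.001 -1.   ] F [-1.3849  4.7428  6.4207] [ 1.0511  0.4123 -0.0208] g 0.19577625407177893 q [ 0.7519  0.4805 -0.5277  1.5195  0.2502  1.2088  0.1091]
```

Jaw azimuth is now -4.3°, against a target of -4.5°. Next I release, rise and check.

```bash
python3 -m jog '[{"offset":[0,0,0],"rotation":[0,0,0],"fingers":1},{"offset":[0,0,0],"rotation":[0,0,0],"fingers":1},{"offset":[0,0,0],"rotation":[0,0,0],"fingers":1},{"offset":[0,0,-0.3],"rotation":[0,0,0],"fingers":1},{"offset":[0,0,-0.35],"rotation":[0,0,0],"fingers":1},{"offset":[0,0,-0.35],"rotation":[0,0,0],"fingers":1},{"offset":[0,0,0],"rotation":[0,0,0],"fingers":1},{"offset":[0,0,0],"rotation":[0,0,0],"fingers":1}]'; python3 st.py
python3 - <<'E'
from w import *
w=snap('wrist','w3.png'); s=snap('scene','s3.png')
crop=lambda a,x,y,W,H,k: cv2.resize(a[y:y+H,x:x+W],None,fx=k,fy=k,interpolation=cv2.INTER_CUBIC)
cv2.imwrite('pics/c3.png',np.hstack([crop(w,190,80,120,200,3)[:,:,::-1],crop(s,60,60,280,400,1.5)[:,:,::-1][:486] if 0 else cv2.resize(s[60:322,60:320],(430,600))[:,:,::-1]]))if 1 else 0
im=w.astype(int); d=im[:,:,0]-im[:,:,2]
print(w.shape)
E
```

```text
clock: 12.15
position: [0.5805, -0.2649, 0.3017]
ee_rot: [0.734, 0.679, -0.0, -0.0]
ft_force: [-0.6, 0.2, -0.5]
grip_width: 1.001
12.15 [ 0.5805 -0.2649  0.3017] y az -4.421389500909697 z [-0.0006 -0.0001 -1.    ] F [-0.5804  0.2114 -0.4725] [ 0.0014 -0.0133  0.0016] g 1.0010667741916661 q [ 0.7525  0.3927 -0.5443  1.3183  0.2004  1.4851  0.1479]
(384, 512, 3)
```

View pics/c3.png

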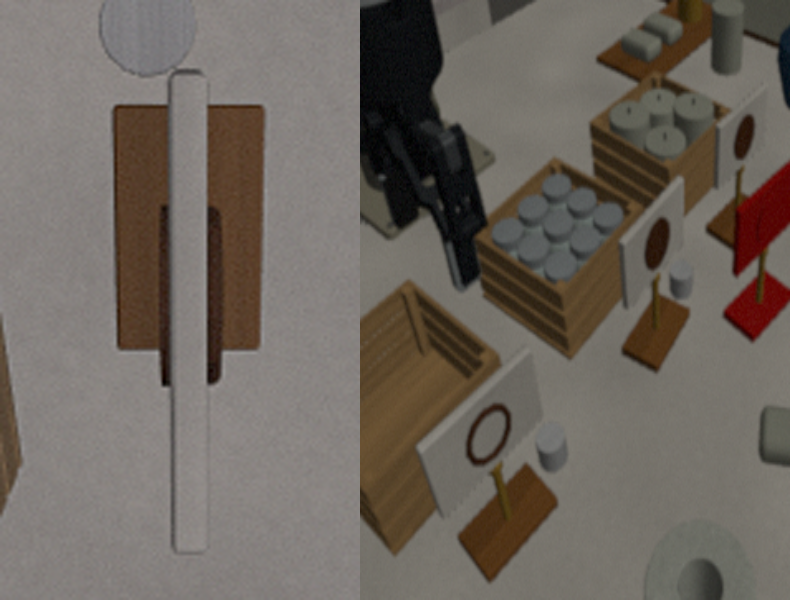

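The left half shows the plate parallel with its foot. The right half shows the ring facing away from the empty crate, with the jar and candle signs still showing their discs. The gripper is clear, so I'm handing in.

```bash
python3 -c "
from workcell import manip
print(manip.hand_in(), manip.get_obs()['clock'])"
```

```text
the job is handed in; nothing more can be done
the job is handed in; nothing more can be done
```

I turned the empty crate's sign half a turn anticlockwise and handed the job in at about 12.3 s. It took two grasps of about 85–90° each, because the last joint couldn't make the whole turn in one.

- **Squareness:** at release the jaws stood at -4.3°, and I measured the foot's x axis at about -4.5°. The wrist picture after release shows the plate parallel with its foot. I judged that by eye rather than measuring the plate angle again.
- **Faces:** the scene picture shows the ring looking away from the empty crate. The jar and candle signs still show their discs and were not touched.
- **Forces:** the highest wrist force I read was about 20 N (limit 120 N), taken at the first grasp before I shifted the tool to ease it. I only read forces at the end of each call, so a brief higher peak would not show.
- **Clearance:** the gripper was open at 0.30 m, touching nothing.

No check failed or disagreed.

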